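# Key and seat the ring-display plate on its plinth

### The job

Lock the round cream display plate onto its dark plinth: with a fingertip, push against one side of the upright ring bar to turn the plate until the notch in its rim stands over the brass pin, then press the plate down until it is fully home, and take the hand away. Do not pinch the bar or lift the plate, and leave the ring box, ring cone and ring block where they are.

Things in the scene. Friction and masses are not known exactly. Their poses are not given: they have to be found in the camera images.
- plinth: Fixed round dark plinth, 190 mm across, 30 mm high, on the counter. Origin: centre of its underside, on the axis about which the plate turns; z up; its +x axis points from the centre towards the brass pin.
- pin (a point): Top of the visible outer part of the brass pin, 88.5 mm from the plinth's axis, 39 mm above the counter. The pin is a round bar 10 mm thick lying radially on the plinth's top, from 62 mm to 102 mm off the axis, so that its outer 27 mm shows beyond the plate's rim.
- plate_turn (a joint): Turn of the plate about the upright axis, rad: 0 when the notch is exactly over the pin, positive anticlockwise seen from above. The plate stays where it is left (dry friction, about 0.03 N m); stops at -2.6 and 2.6. It starts positive, between 0.5 and 1.7. The notch passes over the pin with 2 mm to spare on either side (0.03 rad), and the pin's round top centres it from a little further off.
- plate_height (a joint): How far the plate has gone down, m: 0 at the start (underside 41 mm and top face 53 mm above the counter), 0.010 fully home (top face 43 mm above the counter). Stiff sliding fit: it stays at whatever height it is left, goes down under a push of 3 to 6 N and springs back nowhere. If the notch is not over the pin it stops on the pin at 0.002 to 0.005, and can still be turned from there, a little more stiffly. Negative means lifted.
- notch (a point): Centre of the notch, at the height of the plate's top face, 66.5 mm from the axis. The cream plate is 150 mm across and 12 mm thick; the notch is 14 mm wide and cut in from the rim to 58 mm from the axis. A thin brass line inlaid in the plate runs from the bar out to the notch. This point's x axis points outwards from the plate's centre through the notch, z up.
- bar_top (a point): Middle of the top of the upright ring bar, on the plate's axis, 30 mm above the plate's top face. The bar is fixed to the plate, 96 mm long through the plate's centre, at right angles to the brass line (along this point's y axis), and with its side pads 24 mm thick (12 mm either side of its middle). Two brass rings stand up to 11 mm above its top, one 20 mm from the middle towards -y, the other 12 mm towards +y.
- pad_front: Teal pad along the bar's long side that faces the notch: 86 mm long, 22 mm high, 4 mm thick, its lower edge 2 mm above the plate. Origin: its centre, 10 mm from the bar's middle; axes as notch.
- pad_back: Taupe pad along the bar's other long side, same size. Origin: its centre, 10 mm from the bar's middle; axes as notch.
- ring_box: Loose closed teal ring box, 56 x 56 x 44 mm, standing beside the plinth. Origin: centre of its underside. Leave alone.
- ring_cone: Loose marble ring cone, foot 52 mm across, 70 mm high. Origin: centre of its underside. Leave alone.
- ring_block: Loose white display block with a taupe top and a ring on it, 46 x 46 x 68 mm. Origin: centre of its underside. Leave alone.

How it is judged:
On the way, in this order (a step that is already met when the one before it is completed fails the run):
1. the notch is brought over the pin (value of joint plate_turn between -0.07 and 0.07 rad).
2. the plate is pressed fully home (all of step 1 and value of joint plate_height above 0.008 m), for 0.2 s.
At the end, for the whole second after the job is handed in: The plate's notch straddles the pin (turn within 0.07 rad of 0), the plate is down by more than 8 of its 10 mm and still, and the ring box, ring cone and ring block are within 15 mm of where they started (all of step 2 and velocity of joint plate_turn between -0.05 and 0.05 rad/s and velocity of joint plate_height between -0.005 and 0.005 m/s and distance of each of ring_box, ring_cone, ring_block from where it was at the start of the episode below 0.015 m); the robot touches nothing.
It fails at once if the plate is lifted off its seat by more than 4 mm (value of joint plate_height below -0.004 m).
It fails at once if the ring bar is pinched: both long sides are pushed at once by the fingers (contact force between the fingers and pad_front above 1 N and contact force between the fingers and pad_back above 1 N).
It fails at once if the ring box is shifted, lifted or tipped (distance of ring_box from where it was at the start of the episode above 0.015 m or angle between ring_box's own z axis and vertical above 0.3 rad).
It fails at once if the ring cone is shifted, lifted or tipped (distance of ring_cone from where it was at the start of the episode above 0.015 m or angle between ring_cone's own z axis and vertical above 0.3 rad).
It fails at once if the ring block is shifted, lifted or tipped (distance of ring_block from where it was at the start of the episode above 0.015 m or angle between ring_block's own z axis and vertical above 0.3 rad).
It also fails if it takes over 48 s, if anything falls off the work surface, if the arm or the gripper's body presses on something with over 40 N, if the wrist force passes 120 N, or if a joint passes its speed limit or range.

### The arm

A 6-joint arm with a two-finger parallel gripper is mounted at the origin on the work surface. World frame = base frame: x ahead of the robot, y to its left, z up, the work surface at z = 0. Lengths are in m, angles in rad, forces in N, time in s.
With the tool pointing down it reaches from about 0.375 to 0.975 m from the base axis. Payload 3.8 kg.
Tool frame: the origin (TCP) lies between the finger pads; the fingertips stand 22 mm ahead of it and the grasp point (between the pads) lies 3 mm ahead of it; z points along the fingers, y is the line along which they close (so a half turn about z gives the same grasp; the last joint's range is limited). The gripper opens to 85 mm and grips with 20 to 120 N. Pads are 22 mm wide; open, the fingers measure 114 mm over their backs; the gripper's body (76 mm by 85 mm) begins 54 mm behind the grasp point. The pads swing forward as they close: fully open they stand 13 mm farther back than shut.
Start: joints at [-1.335, 0.264, 1.604, -0, 1.274, -0.037], TCP at [0.182, -0.65, 0.253] pointing down, gripper open.
Joint ranges: [-2.63, 2.63], [-0.94, 2.18], [0.31, 2.57], [-1.31, 4.45], [0, 2.66], [-2.55, 2.55]. Speed limits (rad/s): [2.57, 2.57, 3.14, 3.14, 3.14, 3.14].

### API

Orientations are given as a rotation vector (axis times angle).
In Python, from cell import bot gives the robot as it stands.
- The arm moves only by the tool carry_out, never from a script. Its argument "plan" is text: rows parted by semicolons, each of 7 numbers parted by spaces: the shift along the tool's x, y, z in mm, then the turn, a rotation vector about the tool's x, y, z in degrees, then the finger opening in mm, from 0 to 85.4. In form: tx ty tz rx ry rz claw; .... A call has exactly 10 rows; each row shifts and turns the commanded pose from where the row before left it, along the tool's axes as they then stand; what a row does not reach is not made up. A row lasts 1/12 s, in which the tool goes at most 41.7 mm and 7.16 degrees, less where a joint would pass 70% of its speed; a pose out of reach is approached as far as the arm can. A call with a gripper value outside its range is refused whole. The fingers move at their own pace and stop on an object; "grip_force" is the grip in N (left out, the last holds). Time passes only in rows, so rows that do not move let the fingers close, or fill a call up. It gives the time, the measured TCP pose, the force, the opening and the grip force at its end, in the units of the state.
- bot.get_state(): the state, without advancing time (a new reading comes with each control period).
- bot.grab_frame(name): name is "side" or "top" or "wrist"; returns a dict with "color" (480x640x3 uint8, blue, green, red), "depth" (480x640 float32, m along the optical axis (not along the pixel's ray), 0 where there is no reading), "fovy" (degrees; the focal length in pixels is half the picture's height over the tangent of half this angle, whatever the lens; pixels are square), "cx", "cy" (the principal point, pixels), "xyz" and "rotation" of the camera in the world. Camera axes: x right, y up, looking along -z (the intrinsics and any distortion apply to the point x, -y, -z); pixel columns grow to the right and rows downward; lengths in m; the calibration is good to about 2 mm. A picture is of the moment at which its call begins.
- bot.sign_off(): hands the job in; it is judged then, once.
The state is a dict: "t": time; "qpos": joint angles; "joint_vel": joint speeds; "joint_efforts": joint torques, N m; "position": TCP position; "orientation": TCP orientation; "ft_force": force on the tool from outside, world axes, zero at the start; "ft_torque": the same for the moment, N m; "width": finger opening in m; "gripper_force": force on a finger pad.
Only numpy, scipy, OpenCV 4.12 (cv2) and the standard library are available. Lean on these libraries where they do the work, as an engineer would, in place of code of your own. Each camera call takes 0.05 s, during which the arm holds its last target. There are 200 camera calls.

## Working session

There is one attempt and no reset: what is moved stays moved. The work goes in short steps, Python scripts to look and compute and a tool call to move; the robot and the scene stay as the last step left them, time stands still between calls to the robot, and variables do not carry over. Pictures are saved under pics/ and viewed, at most 10 in all, crops included, and the job is handed in when it is done.

Besides the shell and the picture viewer there is one more tool, called after "Call:" in YAML: its name, and indented under it one key for each argument. carry_out: Moves the arm, as the interface text tells. Its arguments: {"type":"object","properties":{"plan":{"type":"string"},"grip_force":{"type":"number"}},"required":["plan"]}

```bash
mkdir -p pics
cat > h.py <<'E'
import numpy as np, cv2
from cell import bot
def grab(n,f=None):
    d=bot.grab_frame(n)
    if f: cv2.imwrite('pics/'+f,d['color'])
    return d
def cloud(d):
    h,w=d['depth'].shape; f=h/2/np.tan(np.radians(d['fovy'])/2)
    u,v=np.meshgrid(np.arange(w),np.arange(h)); z=d['depth']
    p=np.stack([(u-d['cx'])/f*z,-(v-d['cy'])/f*z,-z],-1)
    R=np.array(d['rotation']); 
    if R.shape!=(3,3): R=cv2.Rodrigues(R.astype(float))[0]
    return p@R.T+np.array(d['xyz'])
E
python3 - <<'E'
from h import *
d=grab('top','top1.png'); P=cloud(d); np.save('P.npy',P)
print({k:v for k,v in d.items() if k not in('color','depth')}); print(bot.get_state())
grab('side','side1.png')
E
```

```text
{'fovy': 42.49182801724476, 'cx': 311.5527622345621, 'cy': 243.11819838905495, 'xyz': array([0.46617382, 0.03707854, 1.06022674]), 'rotation': array([ 0.0660456 , -0.12060406, -1.55009203])}
{'t': 0.05, 'qpos': array([-1.33490656e+00,  2.64764366e-01,  1.60534356e+00, -1.79363226e-05,
        1.27370418e+00, -3.69012874e-02]), 'joint_vel': array([-0.00015116,  0.00037814, -0.00063376,  0.00092799, -0.00023822,
       -0.00070614]), 'joint_efforts': array([-8.25477382e-04, -5.17024612e+01, -3.68845189e+01, -2.37133236e-04,
        7.09831511e-03,  1.64876718e-05]), 'position': array([ 0.18169442, -0.64939229,  0.25197086]), 'orientation': array([-3.11022783e+00, -4.26879932e-01,  3.72830300e-04]), 'ft_force': array([ 0.7042286 , -0.05932717, -0.61377351]), 'ft_torque': array([-0.02304318, -0.01886461, -0.03613544]), 'gripper_force': 0.0, 'width': 0.08498937144971738}
```

View pics/top1.png

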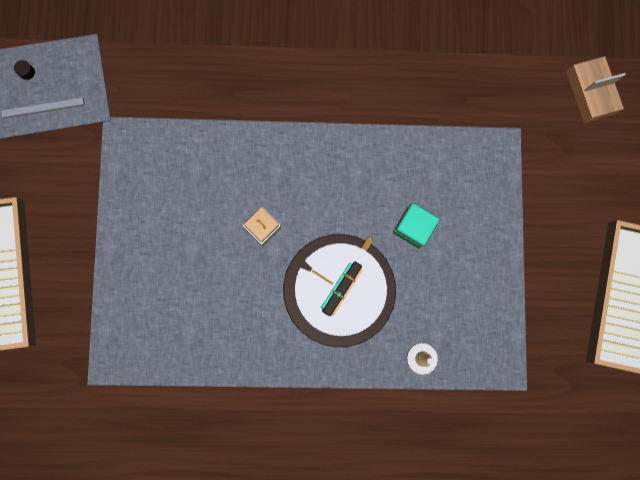

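View pics/side1.png

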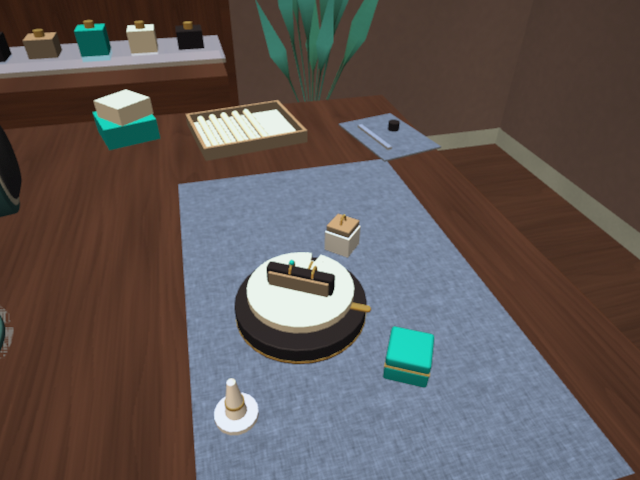

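The top view shows the plate centre near (341,289), the notch at (306,267) and the pin at (367,244). The bar runs from (356,265) to (328,313). The box is at (417,225), the cone at (423,359) and the block at (262,225).

```bash
cat > m.py <<'E'
from h import *
def measure(d):
    P=cloud(d); c=d['color'].astype(int); h,w,_=P.shape
    b,g,r=c[...,0],c[...,1],c[...,2]
    roi=np.zeros((h,w),bool); roi[225:355,275:405]=1
    white=roi&(c.min(-1)>180)&(P[...,2]>.03)&(P[...,2]<.062)
    pts=cv2.findNonZero(white.astype(np.uint8)); 
    X=P[white]; zp=np.median(X[:,2])
    hull=cv2.convexHull(X[:,:2].astype(np.float32)); cc,rad=cv2.minEnclosingCircle(hull)
    cc=np.array(cc); 
    brass=roi&(r-b>50)&(r>110)&(P[...,2]>.02)
    rr=np.hypot(*(P[...,:2]-cc).transpose(2,0,1))
    pin=P[brass&(rr>.078)&(rr<.11)].mean(0); line=P[brass&(rr>.028)&(rr<.056)&(P[...,2]<zp+.012)]
    dark=roi&(rr>.059)&(rr<.071)&(c.max(-1)<110)
    N=P[dark]
    top=P[roi&(rr<.06)&(P[...,2]>zp+.022)]
    az=lambda p:np.arctan2(p[1]-cc[1],p[0]-cc[0])
    tl=az(N.mean(0)); 
    q=top[:,:2]-top[:,:2].mean(0); ev=np.linalg.eigh(q.T@q)[1][:,1]
    print('c',cc,'r',rad,'zplate',zp,'pin',pin,'azpin',az(pin),'notch az',tl,len(N),'line az',az(line.mean(0)) if len(line) else None,len(line),'bar dir',np.arctan2(ev[1],ev[0]),top[:,:2].mean(0),top[:,2].max())
if __name__=='__main__':
    d=grab('top'); measure(d); P=cloud(d)
    for n,(u,v) in dict(block=(262,225),box=(417,225),cone=(423,359)).items(): print(n,P[v,u])
E
python3 m.py
```

```text
c [ 0.53905565 -0.02072593] r 0.11113666743040085 zplate 0.053334555274360596 pin [ 0.590354   -0.09059848  0.03795434] azpin -0.9375033607244493 notch az 1.3460632187253194 481 line az None 0 bar dir 2.559788119755429 [ 0.51539782 -0.04669415] 0.10015423455534844
block [0.61348147 0.08436948 0.06625097]
box [ 0.62261754 -0.17386404  0.04267888]
cone [ 0.40177648 -0.18129087  0.0499255 ]
```

```bash
python3 - <<'E'
s=open('m.py').read()
s=s.replace("roi[225:355,275:405]=1","cv2.circle(r0:=np.zeros((h,w),np.uint8),(340,290),62,1,-1); roi=r0>0")
s=s.replace("    pts=cv2.findNonZero(white.astype(np.uint8)); \n","    white=cv2.morphologyEx(white.astype(np.uint8),cv2.MORPH_OPEN,np.ones((5,5)))>0\n")
open('m.py','w').write(s)
E
python3 m.py
```

```text
c [ 0.51356995 -0.04754336] r 0.07702067494392395 zplate 0.05333684229330671 pin [ 0.58848229 -0.08854208  0.05230619] azpin -0.5007596985251912 notch az 1.0088395752567312 30 line az 1.0441215668684625 32 bar dir 2.581398479543391 [ 0.51145907 -0.0448717 ] 0.10123667755324894
block [0.61345541 0.08436112 0.06642676]
box [ 0.62260131 -0.17384216  0.04278443]
cone [ 0.4016265  -0.18179945  0.04757251]
```

Call:
carry_out:
  plan: "21.6 -24.6 5 0 0 0 0;21.6 -24.6 5 0 0 0 0;21.6 -24.6 5 0 0 0 0;21.6 -24.6 5 0 0 0 0;21.6 -24.6 5 0 0 0 0;21.6 -24.6 5 0 0 0 0;21.6 -24.6 5 0 0 0 0;21.6 -24.6 5 0 0 0 0;21.6 -24.6 5 0 0 0 0;21.6 -24.6 5 0 0 0 0"
  grip_force: 40

```text
t: 1.03
position: [0.3239, -0.3534, 0.203]
orientation: [3.112, 0.427, 0.0]
ft_force: [0.9, -0.7, 0.3]
width: -0.0
gripper_force: 0.0
```

Call:
carry_out:
  plan: "21.6 -24.6 0 0 0 0 0;21.6 -24.6 0 0 0 0 0;21.6 -24.6 0 0 0 0 0;21.6 -24.6 0 0 0 0 0;21.6 -24.6 0 0 0 0 0;21.6 -24.6 0 0 0 0 0;21.6 -24.6 0 0 0 0 0;21.6 -24.6 0 0 0 0 0;21.6 -24.6 0 0 0 0 0;21.6 -24.6 0 0 0 0 0"

```text
t: 1.87
position: [0.4656, -0.0582, 0.2033]
orientation: [3.112, 0.427, 0.0]
ft_force: [0.1, 0.3, 0.0]
width: -0.0001
gripper_force: 0.0
```

Call:
carry_out:
  plan: "0 0 0 0 0 -7 0;0 0 0 0 0 -7 0;0 0 0 0 0 -7 0;0 0 0 0 0 -7 0;0 0 0 0 0 -7 0;0 0 0 0 0 -7 0;0 0 5 0 0 0 0;0 0 10 0 0 0 0;0 0 10 0 0 0 0;0 0 5 0 0 0 0"

```text
t: 2.7
position: [0.464, -0.0596, 0.1709]
orientation: [-2.752, -1.51, 0.004]
ft_force: [-1.3, -0.9, 0.2]
width: 0.0
gripper_force: 0.0
```

Run:
```python
from h import *
grab('side','side2.png'); grab('wrist','w2.png')
s=bot.get_state(); print(s['t'],s['position'],s['orientation'],s['width'],s['ft_force'],s['qpos'])
```

```text
2.8 [ 0.4637499  -0.05958068  0.1710512 ] [-2.75125807 -1.51125735  0.00500003] 6.471319339208504e-05 [ 0.23195799  0.36898275 -0.9640558 ] [-1.81053417e-01 -6.16630209e-02  2.11920475e+00 -4.41690850e-06
  1.08815595e+00  3.85138583e-01]
```

View pics/side2.png

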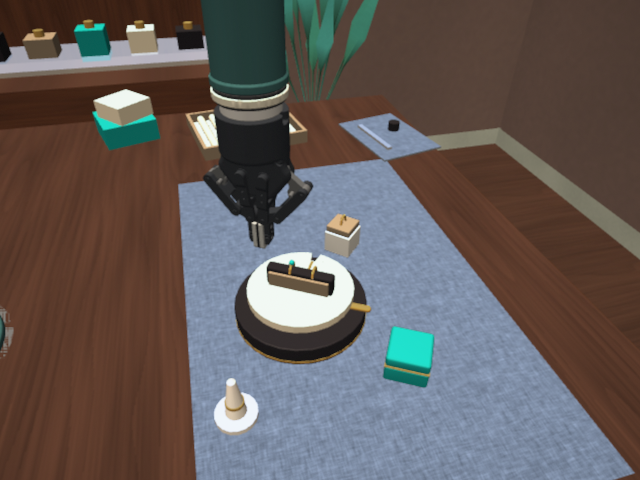

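View pics/w2.png

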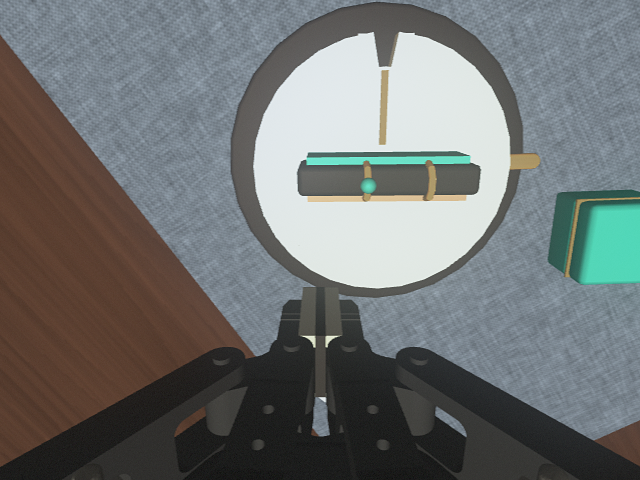

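The wrist view shows the bar lying horizontally at about (389,178), the notch at (384,45), the pin at (525,161) and the fingertips at (320,290). The yaw is well aligned with the bar. I'll refine the centre and angles from this view.

```bash
cat > w.py <<'E'
from h import *
def wm(ci,cw):
    d=grab('wrist'); P=cloud(d); c=d['color'].astype(int); b,r=c[...,0],c[...,2]
    Z=P[...,2]; rr=np.hypot(P[...,0]-cw[0],P[...,1]-cw[1])
    white=(c.min(-1)>190)&(rr<.082)&(Z<.063)&(Z>.035)
    cs=max(cv2.findContours(cv2.morphologyEx(white.astype(np.uint8),cv2.MORPH_CLOSE,np.ones((25,25))),cv2.RETR_EXTERNAL,cv2.CHAIN_APPROX_NONE)[0],key=len)[:,0]
    zp=np.median(Z[white]); q=P[cs[:,1],cs[:,0]]; q=q[abs(q[:,2]-zp)<.004][:,:2]
    from scipy.optimize import least_squares
    s=least_squares(lambda p:np.hypot(*(q-p[:2]).T)-p[2],[*cw,.075],loss='soft_l1',f_scale=.001).x
    rr=np.hypot(P[...,0]-s[0],P[...,1]-s[1]); brass=(r-b>45)&(r>100)
    A=lambda m:np.median(P[m],0)
    az=lambda p:np.arctan2(p[1]-s[1],p[0]-s[0])
    pin=A(brass&(rr>.079)&(rr<.105)&(Z>.033)&(Z<.045)); line=A(brass&(rr>.026)&(rr<.056)&(abs(Z-zp)<.004))
    print('circle',s,'zp',zp,'pin',pin,az(pin),'line',line,az(line),'turn',az(line)-az(pin))
if __name__=='__main__': wm(None,[.5125,-.046])
E
python3 w.py
```

```text
circle [ 0.51360382 -0.04551388  0.07472727] zp 0.05332924672243247 pin [ 0.59209958 -0.09050226  0.03845489] -0.5204288052767374 line [ 0.53519563 -0.01025905  0.05398519] 1.021273025644462 turn 1.5417018309211994
```

Call:
carry_out:
  plan: "0 0 15 0 0 0 0;0 0 15 0 0 0 0;0 0 15 0 0 0 0;0 0 12 0 0 0 0;0 0 10 0 0 0 0;0 0 5 0 0 0 0;0 0 3 0 0 0 0;0 0 3 0 0 0 0;0 0 0 0 0 0 0;0 0 0 0 0 0 0"

```text
t: 3.68
position: [0.4658, -0.0599, 0.0958]
orientation: [2.752, 1.514, 0.001]
ft_force: [-0.4, 0.5, 0.3]
width: -0.0
gripper_force: 0.0
```

Run:
```python
from h import *
d=grab('wrist','w3.png'); P=cloud(d); print([P[v,320].round(4).tolist() for v in range(270,340,6)]); print([P[v,310].round(4).tolist() for v in range(270,340,6)])
s=bot.get_state(); print(s['position'],s['ft_force'])
```

```text
[[0.4693, -0.0531, 0.0531], [0.4678, -0.0556, 0.0529], [0.4661, -0.0582, 0.0525], [0.4712, -0.05, 0.0787], [0.4715, -0.0497, 0.0846], [0.4715, -0.0496, 0.0893], [0.4712, -0.05, 0.0928], [0.4713, -0.05, 0.0971], [0.4711, -0.0502, 0.1005], [0.4715, -0.0496, 0.1056], [0.4713, -0.0499, 0.1083], [0.4712, -0.0501, 0.1114]]
[[0.4656, -0.0507, 0.0531], [0.464, -0.0533, 0.0527], [0.4625, -0.0555, 0.0532], [0.4685, -0.0474, 0.0804], [0.4683, -0.0479, 0.0842], [0.4687, -0.0475, 0.09], [0.4685, -0.0479, 0.0935], [0.4688, -0.0478, 0.0981], [0.4686, -0.0482, 0.1012], [0.4687, -0.0482, 0.105], [0.4686, -0.0484, 0.1082], [0.4685, -0.0488, 0.1108]]
[ 0.465852   -0.05992839  0.09586681] [ 0.26931647 -0.24548567 -0.62710256]
```

View pics/w3.png

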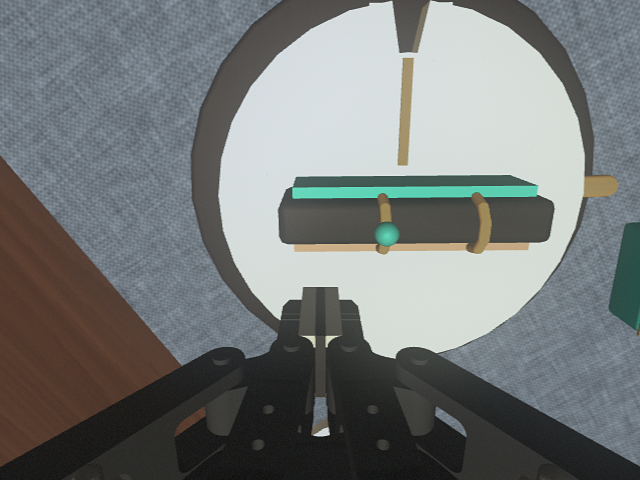

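Call:
carry_out:
  plan: "0 0 5 0 0 0 0;0 0 5 0 0 0 0;0 0 3 0 0 0 0;0 0 0 0 0 0 0;4 0 0 0 0 0 0;4 0 0 0 0 0 0;3 0 0 0 0 0 0;2 0 0 0 0 0 0;1 0 0 0 0 0 0;0 0 0 0 0 0 0"

```text
t: 4.57
position: [0.4731, -0.0478, 0.0824]
orientation: [2.752, 1.515, 0.0]
ft_force: [0.2, -0.1, -0.9]
width: -0.0
gripper_force: 0.0
```

Call:
carry_out:
  plan: "2.96 -1.88 0 0 0 5 0;2.96 -1.88 0 0 0 5 0;2.96 -1.88 0 0 0 5 0;2.96 -1.88 0 0 0 5 0;2.96 -1.88 0 0 0 5 0;2.96 -1.88 0 0 0 5 0;2.96 -1.88 0 0 0 5 0;2.96 -1.88 0 0 0 5 0;0 0 0 0 0 0 0;0 0 0 0 0 0 0"

```text
t: 5.4
position: [0.4811, -0.0217, 0.0823]
orientation: [3.104, 0.486, 0.0]
ft_force: [-0.7, -0.5, 1.7]
width: -0.0001
gripper_force: 0.0
```

```bash
python3 w.py
python3 - <<'E'
from h import *
s=bot.get_state(); p=s['position'];o=s['orientation'];psi=2*np.arctan2(o[1],o[0]);psi=(psi+np.pi)%(2*np.pi)-np.pi
r=p[:2]-[.5136,-.0455]; print(s['t'],p,psi,r@[np.cos(psi),np.sin(psi)],r@[np.sin(psi),-np.cos(psi)],s['ft_force'])
E
```

```text
circle [ 0.52557145 -0.04498388  0.06402632] zp 0.053335795034510206 pin [ 0.59554553 -0.09180725  0.03845841] -0.5897218810196183 line [ 0.55804159 -0.0308845   0.05397414] 0.40965946009464277 turn 0.9993813411142611
5.45 [ 0.48106872 -0.02180284  0.08228931] 0.3102617157753782 -0.023743100342848093 -0.032497758373606196 [-0.41469953 -0.06625449  0.75607865]
```

Call:
carry_out:
  plan: "2.96 -1.88 0 0 0 5 0;2.96 -1.88 0 0 0 5 0;2.96 -1.88 0 0 0 5 0;2.96 -1.88 0 0 0 5 0;2.96 -1.88 0 0 0 5 0;2.96 -1.88 0 0 0 5 0;2.96 -1.88 0 0 0 5 0;2.96 -1.88 0 0 0 5 0;0 0 0 0 0 0 0;0 0 0 0 0 0 0"

```text
t: 6.28
position: [0.5042, -0.0071, 0.0822]
orientation: [3.083, -0.604, -0.0]
ft_force: [-0.3, 0.3, -0.4]
width: -0.0
gripper_force: 0.0
```

```bash
cat > s.py <<'E'
from h import *
s=bot.get_state(); p=s['position'];o=s['orientation'];psi=2*np.arctan2(o[1],o[0]);psi=(psi+np.pi)%(2*np.pi)-np.pi
C=np.array([.5136,-.0455]); r=p[:2]-C; print(s['t'],p,psi,r@[np.cos(psi),np.sin(psi)],r@[np.sin(psi),-np.cos(psi)],s['ft_force'])
d=grab('wrist','w%d.png'%(s['t']*100)); P=cloud(d); c=d['color'].astype(int); Z=P[...,2]; r=P[...,:2]-C; rr=np.hypot(r[...,0],r[...,1]); A=np.arctan2(r[...,1],r[...,0])
br=(c[...,2]-c[...,0]>45)&(c[...,2]>100)
pm=br&(rr>.08)&(rr<.104)&(Z>.03)&(Z<.045); lm=br&(rr>.022)&(rr<.056)&(Z>.038)&(Z<.058)&(abs(A-psi)<.3)
w=(c.min(-1)>170)&(rr<.07)
print('pin',np.median(A[pm]),pm.sum(),'line',np.median(A[lm]),lm.sum(),'zp',np.median(Z[w]))
E
python3 s.py
```

```text
6.2833 [ 0.50417014 -0.00713282  0.08220431] -0.386841628510179 -0.02320765123596291 -0.031974481104568894 [-0.31250078  0.30946398 -0.38954211]
pin -0.5173893231763129 775 line -0.3768488788857229 945 zp 0.0533439400462615
```

Remaining turn is about 0.14 rad (8°).

Call:
carry_out:
  plan: "1.2 -0.75 0 0 0 2 0;1.2 -0.75 0 0 0 2 0;1.2 -0.75 0 0 0 2 0;0.9 -0.55 0 0 0 1.5 0;0 0 0 0 0 0 0;0 0 0 0 0 0 0;0 0 0 0 0 0 0;0 0 0 0 0 0 0;0 0 0 0 0 0 0;0 0 0 0 0 0 0"

```text
t: 7.17
position: [0.5093, -0.0064, 0.0822]
orientation: [3.036, -0.809, -0.0]
ft_force: [-1.0, 1.0, 0.2]
width: 0.0002
gripper_force: 0.4
```

```bash
python3 s.py; ls pics
```

```text
7.1667 [ 0.50931187 -0.00642307  0.08224122] -0.5208995139357215 -0.023166448484846267 -0.03176019966360666 [-0.97766578  0.98641969  0.20071212]
pin -0.5175138011007805 702 line -0.49905788482150815 944 zp 0.05334467030092116
side1.png
side2.png
top1.png
w2.png
w3.png
w628.png
w716.png
```

Call:
carry_out:
  plan: "0.5 0 0 0 0 0 0;0 0 0 0 0 0 0;0 0 0 0 0 0 0;0 0 0 0 0 0 0;-2 0 0 0 0 0 0;-2 0 0 0 0 0 0;-2 0 0 0 0 0 0;0 0 0 0 0 0 0;0 0 0 0 0 0 0;0 0 0 0 0 0 0"

```text
t: 8.05
position: [0.5048, -0.0036, 0.0824]
orientation: [-3.035, 0.809, -0.001]
ft_force: [-0.1, -0.9, -0.5]
width: 0.0001
gripper_force: 0.0
```

```bash
python3 s.py; cp pics/w8*.png pics/look.png
```

```text
8.05 [ 0.50481639 -0.0036268   0.08238754] -0.5212146152740562 -0.028467362123755707 -0.031939406183354745 [-0.1034013  -0.85105725 -0.52319324]
pin -0.5154523281590722 296 line -0.5175261699982292 977 zp 0.05334083673043424
```

View pics/look.png

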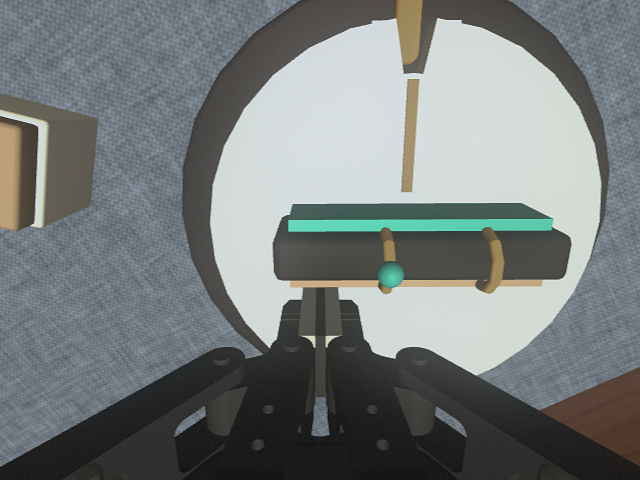

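The notch (about (415,45)) stands over the pin, and the fingers are clear of the bar. Now pressing.

Call:
carry_out:
  plan: "0 0 3 0 0 0 0;0 0 2 0 0 0 0;0 0 2 0 0 0 0;0 0 1.5 0 0 0 0;0 0 1.5 0 0 0 0;0 0 1.5 0 0 0 0;0 0 1.5 0 0 0 0;0 0 1.5 0 0 0 0;0 0 0 0 0 0 0;0 0 0 0 0 0 0"

```text
t: 8.93
position: [0.5049, -0.0036, 0.0678]
orientation: [-3.035, 0.81, -0.001]
ft_force: [-0.0, 1.8, 3.4]
width: -0.0002
gripper_force: 1.5
```

```bash
python3 s.py
```

```text
8.9333 [ 0.50493846 -0.00361472  0.0677848 ] -0.5213622459237577 -0.02837224216025352 -0.03200647618946323 [-0.0282393   1.84279342  3.42628405]
pin -0.49831830541301436 47 line -0.5237039577346456 1086 zp 0.04624126945010458
```

Down 7 mm with only 3 N of force, so it's past the pin. Now the last stretch.

Call:
carry_out:
  plan: "0 0 1 0 0 0 0;0 0 1 0 0 0 0;0 0 1 0 0 0 0;0 0 0.5 0 0 0 0;0 0 0.5 0 0 0 0;0 0 0.5 0 0 0 0;0 0 0 0 0 0 0;0 0 0 0 0 0 0;0 0 0 0 0 0 0;0 0 0 0 0 0 0"

```text
t: 9.82
position: [0.5052, -0.0034, 0.0642]
orientation: [-3.035, 0.81, -0.001]
ft_force: [-2.3, 1.4, 10.8]
width: -0.0001
gripper_force: 5.3
```

```bash
python3 s.py
```

```text
9.8167 [ 0.5052161  -0.00343559  0.06424367] -0.5214722451778115 -0.028224257387264324 -0.032296987902806856 [-2.30743519  1.3682036  10.84153318]
pin -0.4719505273782939 7 line -0.530032193703455 1102 zp 0.04330813760865343
```

Call:
carry_out:
  plan: "0 0 -2 0 0 0 0;0 0 -5 0 0 0 0;0 0 -10 0 0 0 0;0 0 -15 0 0 0 0;0 0 -15 0 0 0 0;0 0 -15 0 0 0 0;0 0 -15 0 0 0 0;0 0 -15 0 0 0 0;0 0 0 0 0 0 0;0 0 0 0 0 0 0"

```text
t: 10.7
position: [0.5054, -0.0038, 0.1562]
orientation: [-3.035, 0.81, -0.004]
ft_force: [-0.2, 0.4, 0.2]
width: 0.0001
gripper_force: 0.0
```

```bash
python3 s.py; cp pics/w10*.png pics/fin.png
```

```text
10.7 [ 0.50540274 -0.00378072  0.15622117] -0.521371199474844 -0.027887255748582248 -0.03209352613937429 [-0.20669855  0.42407028  0.22700601]
pin -0.5204533491283984 739 line -0.5296138761364337 379 zp 0.04330115739644158
```

View pics/fin.png

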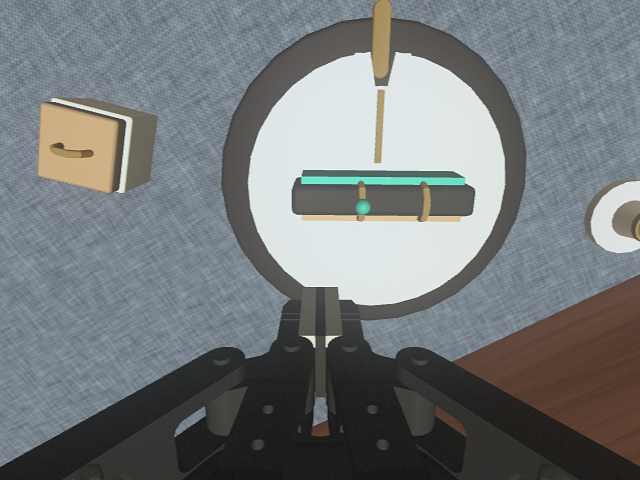

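The pin sits in the notch at (381,60), the plate top reads 43.3 mm, and the hand is clear.

```bash
python3 -c "
from cell import bot
print(bot.sign_off())"
```

```text
the job is handed in; nothing more can be done
None
```

The plate's notch is over the pin (measured about 0.01 rad off), it is pressed fully home (top face at 43.3 mm), the hand is clear, and the job is handed in; the sign-off returned no verdict.

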